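# Lock the dish carousel to its drive spindle with the spring clip

### The job

Turn the white dish carousel (it has a blue knob for this) until the track that holds the orange clip lines up with the red line on the spindle head, the track on the side of the red mark on the base. Then slide the orange spring clip along its track, without lifting it off the deck, sideways onto the spindle neck until it snaps fully home, and let go. Leave the bottle, the cup and the jar undisturbed.

Things in the scene. Friction and masses are not known exactly. Their poses are not given: they have to be found in the camera images.
- base: Grey mixer base, fixed: round housing of radius 138 mm, 40 mm high, with a control box (75 x 150 x 36 mm) on its +x side. Origin on the table on the spindle's vertical axis; z up; +x is the direction in which the clip goes onto the spindle. A small red mark lies on the housing's rim towards -x, 130 mm from the axis, just outside the carousel's edge.
- spindle (a point): On the spindle's axis at deck height, 62 mm above the table; axes as base. The fixed steel neck is 32 mm long along base x, 16 mm wide across its flats, with 45 degree pointed ends, and rises 15 mm above the deck; on it a T head 34 (x) by 22 mm (y), its top 21 mm above the deck, with a red line along base x.
- carousel: White disc, radius 122 mm, turning on the spindle's axis; friction 0.12 N m, stays where left. Origin on the axis 50 mm above the table; deck (top) 12 mm above it. Four dishes stand up to 10 mm above the deck. Lined up when its x is parallel to base x, its track towards base -x. It starts 0.5 to 1.2 rad clockwise (seen from above) of that: turn it anticlockwise.
- track (a point): On the carousel's deck, on the clip track's centre line, 37 mm from the axis towards the carousel's -x; axes as carousel. Two grey rails, 8 mm high, 43 mm apart inside, from 14 to 60 mm from the axis, guide the clip towards the spindle.
- knob (a point): Top centre of the blue upright knob on the carousel: a round post 16 mm in diameter, 36 mm tall above the deck (top 98 mm above the table), 90 mm from the carousel's axis, 1.0 rad anticlockwise from its +x; axes as carousel. Grip or push it to turn the carousel.
- clip: Loose orange U-shaped spring clip, 12 mm thick, about 55 g, flat on the deck in the track, mouth to the spindle. Origin on its underside where the spindle's axis lies when it is home; +x out of its mouth (the way it is pushed). Block 40 mm wide from 16.5 to 62 mm behind the origin. It starts 35 to 43 mm short of home. Home: origin on the axis, x parallel to base x; the neck stops it within 1 mm more.
- clip_back (a point): Centre of the clip's flat vertical back face (40 mm wide, 12 mm high, 62 mm behind the clip's origin, 6 mm above the deck), the face to push on, beside a black strip; axes as clip. Two sprung jaws reach 15.5 mm ahead of the clip's origin; their nubs spread 3 mm each to pass the neck's flats (10 to 17 N of push), then close past them.
- wash_bottle: White round bottle, 58 mm in diameter, 150 mm high, origin under its centre; leave it alone.
- paper_cup: Open white cup, 74 mm across, 85 mm high, origin under its centre; leave it alone.
- amber_jar: Amber jar with black cap, 52 mm in diameter, 70 mm high, origin under its centre; leave it alone.
There are look-alikes about, which are no part of the job. Of the things like the clip, leave any that is grey or pink; of the rest the larger one is meant.

How it is judged:
By the outcome, as a careful person would: the job done as asked, in the order asked, and still so for the second after the job is handed in, with the robot touching nothing.
It also fails if it takes over 48 s, if anything falls off the work surface, if the arm or the gripper's body presses on something with over 40 N, if the wrist force passes 120 N, or if a joint passes its speed limit or range.

### The arm

A 6-joint arm with a two-finger parallel gripper is mounted at the origin on the work surface. World frame = base frame: x ahead of the robot, y to its left, z up, the work surface at z = 0. Lengths are in m, angles in degrees, forces in N, time in s.
With the tool pointing down it reaches from about 0.4 to 0.825 m from the base axis. Payload 7 kg.
Tool frame: the origin (TCP) lies on the front face of the gripper's body, between the roots of the fingers; the fingertips stand 66 mm ahead of it and the grasp point (between the pads) lies 47 mm ahead of it (nose_length is the distance from the TCP to the fingertips, in m); y points along the fingers, z is the direction in which the jaws open and shut, and the axes are right-handed (so a half turn about y gives the same grasp; the last joint's range is limited). The gripper opens to 88 mm and grips with 3 to 60 N. Pads are 19 mm wide; open, the fingers measure 130 mm over their backs; the gripper's body (78 mm by 193 mm) begins 47 mm behind the grasp point.
Start: joints at [81.423, 20.546, 0.682, 0, -70.136, -16.507], TCP at [0.286, 0.611, 0.292] pointing down, gripper open.
Joint ranges: [-176.03, 176.03], [-82.01, 121.73], [-58.28, 71.71], [-173.87, 95.51], [-174.79, -0.11], [-173.66, 173.66]. Speed limits (degrees/s): [136.94, 136.94, 172.46, 180, 180, 180].

### API

Orientations are given as [roll, pitch, yaw] about the fixed x, y, z axes, in that order (R = Rz(yaw) Ry(pitch) Rx(roll)).
In Python, from plant import get_state, capture, close_job, nose_length gives the robot as it stands.
- The arm moves only by the tool apply_moves, never from a script. Its argument "rows" is a list of rows, each a list of 2 entries, a list of its own where there are three numbers: the shift along the tool's x, y, z in m, then the turn about the tool's y in degrees. In form: [[[tx, ty, tz], yaw], ...]. A call has 1 to 20 rows; each row is the pose to reach, as a shift and turn from the pose commanded when the call began, along the tool's axes at that moment; what a row does not reach only later rows make up. A row lasts 1/8 s, in which the tool goes at most 62.5 mm and 10.7 degrees, less where a joint would pass 70% of its speed; a pose out of reach is approached as far as the arm can. A call with a gripper value outside its range is refused whole. "gripper" is the opening, from 0 (shut) to 1 (fully open), set as the call begins (left out, the last holds). The fingers move at their own pace and stop on an object; "grip_force" is the grip in N (left out, the last holds). Time passes only in rows, so rows that repeat a pose let the fingers close. It gives the time, the measured TCP pose, the force and the opening at its end, in the units of the state.
- get_state(): the state, without advancing time (a new reading comes with each control period).
- capture(name): name is "scene" or "top" or "wrist"; returns a dict with "pixels" (420x560x3 uint8, blue, green, red), "z_map" (420x560 float32, m along the optical axis (not along the pixel's ray), 0 where there is no reading), "intrinsics" (3x3 intrinsics, pixels), "rvec" (rotation vector, rad) and "tvec" (3), from world to camera coordinates, as OpenCV has them; the wrist camera has in their place "mount" (4x4, takes a point from camera to tool coordinates, whose origin is the TCP and whose axes are the tool frame's). Camera axes: x right, y down, z forward; pixel columns grow to the right and rows downward; lengths in m; the calibration is good to about 2 mm. A picture is of the moment at which its call begins: read the wrist's pose just before it.
- close_job(): hands the job in, once; it reports no verdict.
The state is a dict: "time_s": time; "joints": joint angles; "qd": joint speeds; "joint_torque": joint torques, N m; "tcp_pos": TCP position; "eef_rot": TCP orientation; "contact_force": force on the tool from outside, world axes, zero at the start; "moment": the same for the moment, N m; "gripper_width": finger opening in m.
Only numpy, scipy, OpenCV 4.12 (cv2) and the standard library are available. Lean on these libraries where they do the work, as an engineer would, in place of code of your own. Each camera call takes 0.05 s, during which the arm holds its last target.

## Working session

There is one attempt and no reset: what is moved stays moved. The work goes in short steps, Python scripts to look and compute and a tool call to move; the robot and the scene stay as the last step left them, time stands still between calls to the robot, and variables do not carry over. Pictures are saved under pics/ and viewed, and the job is handed in when it is done.

Besides the shell and the picture viewer there is one more tool, called as a command line: name --argument value ..., lists and objects as JSON in quotes. apply_moves: Moves the arm, as the interface text tells. Its arguments: {"type":"object","properties":{"rows":{"type":"array"},"gripper":{"type":"number"},"grip_force":{"type":"number"}},"required":["rows"]}

```bash
ls; mkdir -p pics; cat > h.py <<'E'
import numpy as np,cv2,pickle
from plant import *
def snap(n,tag):
    s=get_state(); c=capture(n); c['state']=s
    cv2.imwrite(f'pics/{tag}.png',c['pixels']); pickle.dump(c,open(f'{tag}.pkl','wb')); return c
def load(tag): return pickle.load(open(f'{tag}.pkl','rb'))
def T(c):
    # camera->world
    from scipy.spatial.transform import Rotation as R
    if 'mount' in c:
        s=c['state'];M=np.eye(4);M[:3,:3]=R.from_euler('xyz',s['eef_rot'],degrees=True).as_matrix();M[:3,3]=s['tcp_pos'];return M@np.array(c['mount'])
    W=np.eye(4);W[:3,:3]=cv2.Rodrigues(np.array(c['rvec'],float))[0];W[:3,3]=np.ravel(c['tvec']);return np.linalg.inv(W)
def pt(c,u,v,z=None):
    K=np.array(c['intrinsics']);M=T(c);d=np.linalg.inv(K)@[u,v,1]
    if z is None: k=c['z_map'][int(round(v)),int(round(u))]
    else: k=(z-M[2,3])/(M[:3,:3]@d)[2]
    return M[:3,:3]@(d*k)+M[:3,3]
E
python3 - <<'E'
from h import *
print(get_state(),nose_length)
a=snap('scene','s0');b=snap('top','t0')
print(T(a),T(b),a['intrinsics'],b['intrinsics'])
E
```

```text
pics
{'time_s': 0.0, 'joints': array([ 8.14220674e+01,  2.05910514e+01,  6.33009050e-01, -1.89488158e-02,
       -7.01361413e+01, -1.65061111e+01]), 'qd': array([-0.02173843,  0.00350156,  0.04337199, -0.08203761,  0.050918  ,
        0.04276841]), 'joint_torque': array([-1.51809985e-03, -5.82716274e+01,  2.93045425e+01,  6.99707955e+00,
        6.85101666e-03, -1.68971201e-04]), 'tcp_pos': array([0.28603187, 0.6109737 , 0.29122481]), 'eef_rot': array([-8.99046364e+01,  9.68268798e-03,  1.54909511e+02]), 'contact_force': array([ 0.19035772, -0.73085877, -0.19143985]), 'moment': array([-0.0119543 , -0.03663308,  0.00035294]), 'gripper_width': 0.08721210552261309} 0.0656
[[-0.79414692  0.43300287 -0.42642606  1.01147238]
 [ 0.60764649  0.55441679 -0.56867193  0.61385753]
 [-0.00981881 -0.71072536 -0.70340106  0.87057016]
 [ 0.          0.          0.          1.        ]] [[ 1.82077151e-02 -9.82606954e-01  1.84802743e-01  3.20243492e-01]
 [-9.99739425e-01 -1.53470675e-02  1.68982092e-02 -7.18435327e-04]
 [-1.37681177e-02 -1.85062266e-01 -9.82630346e-01  1.28379533e+00]
 [ 0.00000000e+00  0.00000000e+00  0.00000000e+00  1.00000000e+00]] [[462.99805924   0.         274.08415749]
 [  0.         462.99805924 209.04936423]
 [  0.           0.           1.        ]] [[446.55737678   0.         281.6664461 ]
 [  0.         446.55737678 209.76427823]
 [  0.           0.           1.        ]]
```

View pics/s0.png

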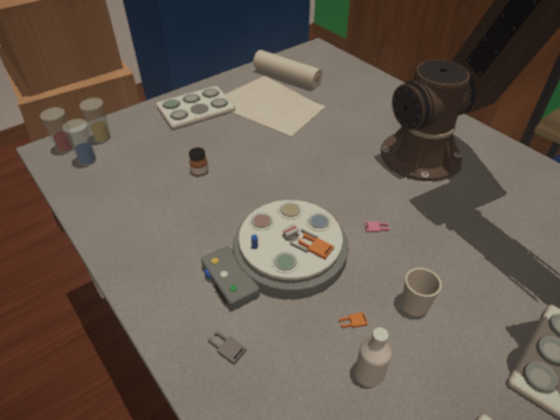

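View pics/t0.png

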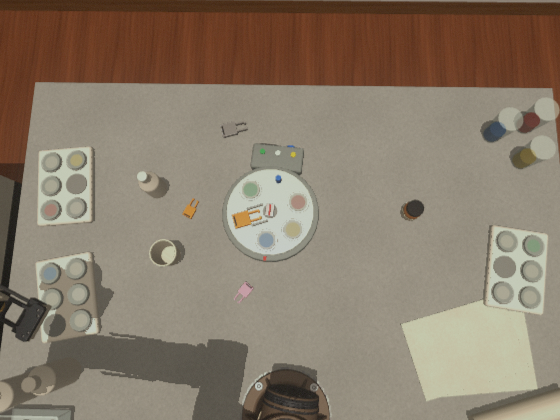

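The scene view shows the carousel in the centre with the orange clip at about (318,245). In the top view the spindle is at about (269,211), the knob at (278,179), the clip at (245,218) and the red mark at (264,258). I'll enlarge a crop.

```bash
python3 - <<'E'
from h import *
for t,(x,y,w) in dict(t0=(215,140,110),s0=(200,190,160)).items():
    im=load(t)['pixels'];h=int(w*1.2) if t=='t0' else int(w*.75)
    k=600/h if t=='t0' else 5
    c=cv2.resize(im[y:y+h,x:x+w],None,fx=4.5 if t=='t0' else 5,fy=4.5 if t=='t0' else 5,interpolation=cv2.INTER_CUBIC);cv2.imwrite(f'pics/{t}c.png',c)
b=load('t0')
for u,v in [(269,211),(278,179),(245,218),(264,258),(150,185),(163,252),(413,210)]: print(u,v,pt(b,u,v))
E
```

```text
269 211 [0.54155581 0.05439171 0.08591869]
278 179 [0.62936372 0.03133174 0.09584873]
245 218 [0.52300173 0.12043502 0.07485845]
264 258 [0.41686407 0.06720178 0.04161208]
150 185 [0.60437056 0.3788699  0.10768449]
163 252 [0.43177319 0.35953681 0.00678367]
413 210 [ 0.55408081 -0.34244476  0.06703422]
```

View pics/t0c.png

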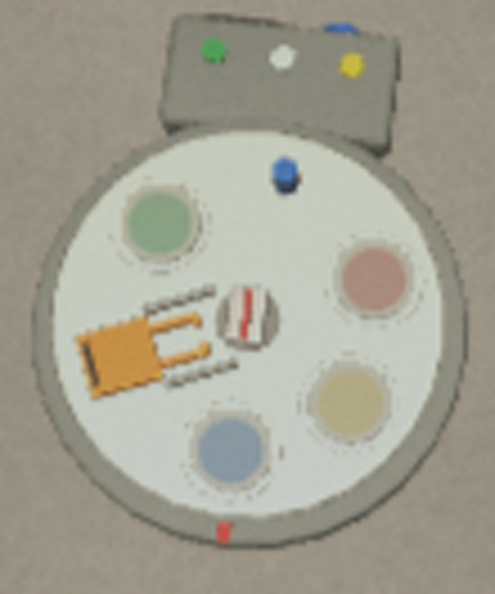

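View pics/s0c.png

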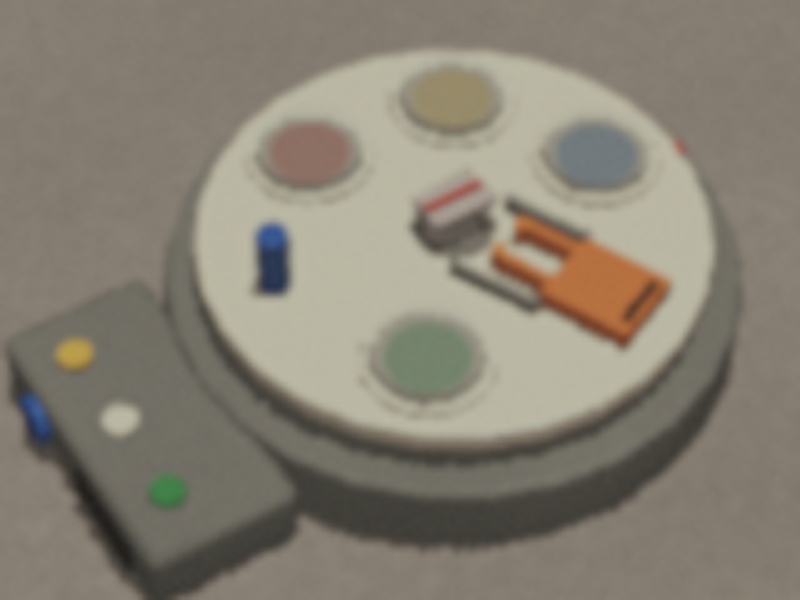

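```bash
python3 - <<'E'
from h import *
c=snap('wrist','w0');print(np.round(c['mount'],3),c['intrinsics'])
print(np.round(T(c),3))
E
```

```text
[[-0.     0.969  0.248 -0.066]
 [-0.    -0.248  0.969 -0.093]
 [ 1.     0.     0.     0.   ]
 [ 0.     0.     0.     1.   ]] [[351.02672738   0.         283.87180044]
 [  0.         351.02672738 207.82594229]
 [  0.           0.           1.        ]]
[[-0.424 -0.877 -0.226  0.346]
 [-0.906  0.411  0.104  0.583]
 [ 0.002  0.248 -0.969  0.384]
 [ 0.     0.     0.     1.   ]]
```

apply_moves --rows '[[[-0.035,0,0.03],1],[[-0.075,0,0.06],2],[[-0.115,0,0.095],3],[[-0.155,0,0.13],3],[[-0.195,0,0.163],3],[[-0.235,0,0.197],3],[[-0.275,0,0.23],3],[[-0.315,0,0.265],3],[[-0.355,0,0.3],3],[[-0.395,0,0.335],3],[[-0.43,0,0.365],3],[[-0.455,0,0.388],3],[[-0.469,0,0.399],3],[[-0.469,0,0.399],0],[[-0.469,0,0.399],0]]' --gripper 0.5

```text
time_s: 2.02
tcp_pos: [0.5417, 0.0512, 0.292]
eef_rot: [-90.0, -0.0, 154.9]
contact_force: [-0.7, 0.3, 0.4]
gripper_width: 0.0436
```

```bash
python3 - <<'E'
from h import *
c=snap('wrist','w1');s=c['state'];print(s['time_s'],s['joints'],s['tcp_pos'],s['eef_rot'],s['qd'].max())
cv2.imwrite('pics/w1b.png',cv2.resize(c['pixels'],(800,600),interpolation=cv2.INTER_CUBIC))
E
```

```text
2.025 [ 2.60345186e+01  8.25393060e+00 -1.59026297e+01 -9.03014156e-03
 -6.58614117e+01  3.88586404e+01] [0.54174761 0.05122231 0.29198012] [-8.99911744e+01 -1.76918253e-02  1.54889464e+02] 0.6346161247034123
```

View pics/w1b.png

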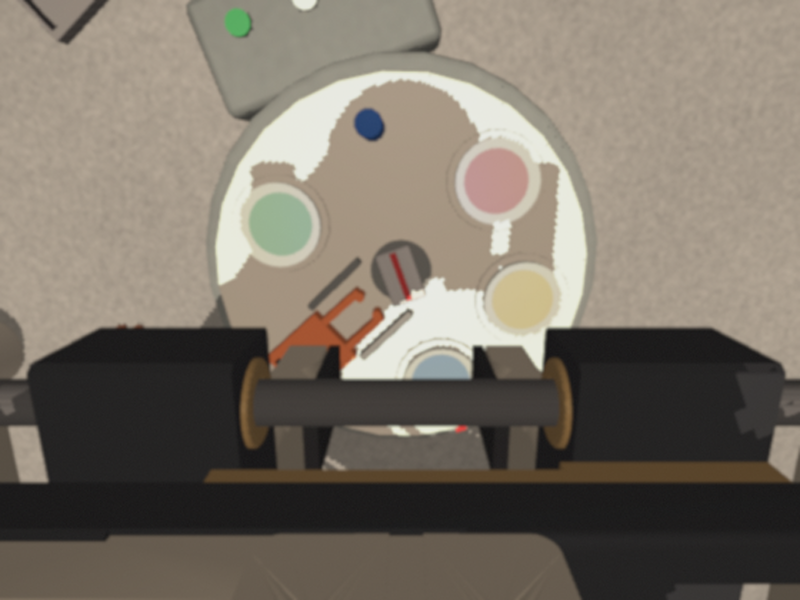

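The wrist view (800 px scale) shows the knob at about (369,124), the spindle head with its red line at (400,275), the clip partly hidden behind the fingers at (330,330), and the red mark at (462,428).

```bash
python3 - <<'E'
from h import *
c=load('w1');im=c['pixels']
a=cv2.resize(im[60:220,190:350],(600,600),interpolation=cv2.INTER_CUBIC);cv2.imwrite('pics/w1c.png',a)
hsv=cv2.cvtColor(im,cv2.COLOR_BGR2HSV)
m=cv2.inRange(hsv,(105,120,40),(125,255,255));n,l,st,ce=cv2.connectedComponentsWithStats(m);print(st,ce)
m=cv2.inRange(hsv,(0,150,80),(4,255,255))|cv2.inRange(hsv,(174,130,80),(180,255,255));n,l,st,ce=cv2.connectedComponentsWithStats(m);print(st,ce)
E
```

```text
[[     0      0    560    420 234914]
 [   249     77     19     20    286]] [[279.5260308  209.64955686]
 [258.11888112  86.65734266]]
[[     0      0    560    420 235099]
 [   274    178     13     31     82]
 [   320    298      6      4     19]] [[279.49633984 209.49842407]
 [280.         193.15853659]
 [322.63157895 299.52631579]]
```

View pics/w1c.png

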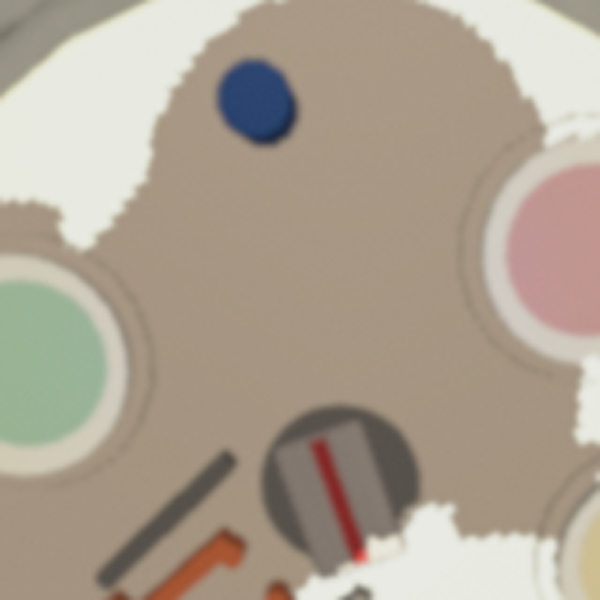

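```bash
python3 - <<'E'
from h import *
c=load('w1');t=load('t0');s=load('s0')
def ray(c,u,v):
    M=T(c);d=M[:3,:3]@np.linalg.inv(c['intrinsics'])@[u,v,1];return M[:3,3],d/np.linalg.norm(d)
def tri(*r):
    A=0;b=0
    for o,d in r: P=np.eye(3)-np.outer(d,d);A=A+P;b=b+P@o
    x=np.linalg.solve(A,b);return np.round(x,4),[round(np.linalg.norm((np.eye(3)-np.outer(d,d))@(x-o))*1e3,1) for o,d in r]
print('knob',tri(ray(c,258,86.1),ray(t,278.1,177.2),ray(s,200+270/5,190+232/5)))
print('knob z98',pt(c,258,86.1,.098),pt(t,278.1,177.2,.098))
print('head',tri(ray(c,280.4,193.3),ray(t,269.6,209.6),ray(s,291,230)))
for u,v in [(274.8,178.1),(286,208.5),(280.4,193.3)]: print(pt(c,u,v,.083))
print('mark',pt(c,322.6,299.5,.04), pt(t,264.8,258,.04))
# housing/deck circle from top view depth
E
```

```text
knob (array([0.6324, 0.0313, 0.0994]), [np.float64(0.8), np.float64(1.1), np.float64(0.5)])
knob z98 [0.63177236 0.03106391 0.098     ] [0.6338922  0.03109997 0.098     ]
head (array([0.5449, 0.0536, 0.0816]), [np.float64(0.6), np.float64(1.4), np.float64(1.4)])
[0.55906678 0.05167155 0.083     ]
[0.53019716 0.05439442 0.083     ]
[0.54479081 0.053018   0.083     ]
mark [0.41045926 0.06602617 0.04      ] [0.41702757 0.06506527 0.04      ]
```

apply_moves --rows '[[[-0.03,0,-0.007],-3],[[-0.065,0.01,-0.014],-6],[[-0.0904,0.04,-0.02],-11],[[-0.0904,0.075,-0.02],-11],[[-0.0904,0.105,-0.02],-11],[[-0.0904,0.13,-0.02],-11],[[-0.0904,0.145,-0.02],-11],[[-0.0904,0.151,-0.02],-11],[[-0.0904,0.151,-0.02],-11]]'

```text
time_s: 3.2
tcp_pos: [0.6324, 0.0311, 0.1415]
eef_rot: [-90.0, 0.0, 165.9]
contact_force: [0.4, -0.1, 0.3]
gripper_width: 0.044
```

```bash
python3 - <<'E'
from h import *
c=snap('wrist','w2');s=c['state'];print(s['time_s'],s['joints'],s['tcp_pos'],s['eef_rot'])
cv2.imwrite('pics/w2b.png',cv2.resize(c['pixels'],(800,600),interpolation=cv2.INTER_CUBIC))
E
```

```text
3.2 [ 2.04584820e+01  2.40386074e+01 -1.53727479e+01  1.30498059e-02
 -5.05721882e+01  5.54628488e+01] [0.63236367 0.03113821 0.14148465] [-9.00010240e+01  1.92716587e-02  1.65929617e+02]
```

View pics/w2b.png

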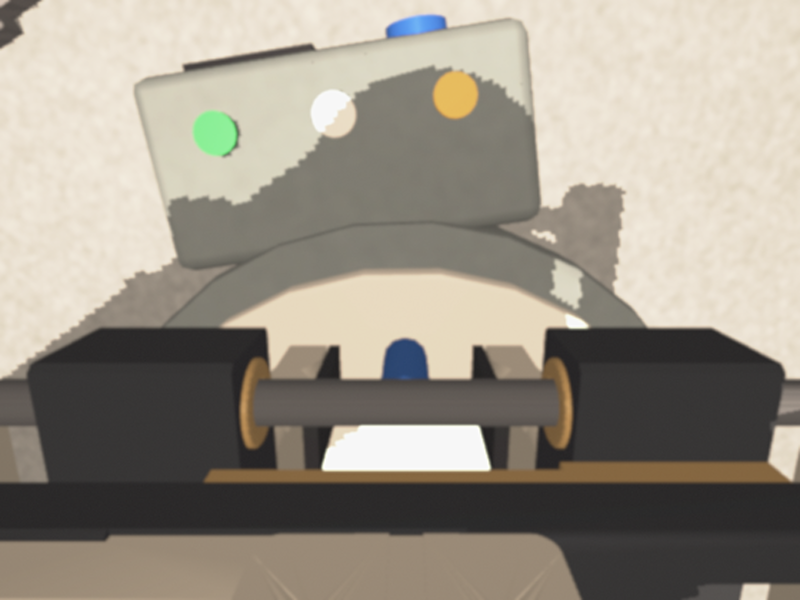

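The knob is at (405,360), centred between the fingers. I'll close on it.

apply_moves --rows '[[[0,0,0],0],[[0,0,0],0],[[0,0,0],0],[[0,0,0],0]]' --gripper 0.0 --grip_force 20

```text
time_s: 3.75
tcp_pos: [0.6323, 0.0309, 0.1415]
eef_rot: [-90.0, 0.0, 165.9]
contact_force: [0.1, 0.9, 1.7]
gripper_width: 0.0152
```

```bash
python3 - <<'E'
from h import *
s=get_state();p0=s['tcp_pos'];psi=np.radians(s['eef_rot'][2])
print(s['gripper_width'])
C=np.array([.5447,.0531]);x=np.array([np.cos(psi),np.sin(psi)]);z=np.array([-np.sin(psi),np.cos(psi)])
r=p0[:2]-C;print(np.hypot(*r),np.degrees(np.arctan2(r[1],r[0])))
f=np.radians(66)
N=19
for i in range(1,N+1):
    u=i/N;u=u*u*(3-2*u)*.5+u*.5
    a=f*u;R=np.array([[np.cos(a),-np.sin(a)],[np.sin(a),np.cos(a)]])
    d=C+R@r-p0[:2];print(f'[[{d@x:.4f},0,{d@z:.4f}],{-np.degrees(a):.1f}],',end='')
E
```

```text
0.015184379279851683
0.09034208142117003 -14.194430653484686
[[0.0000,0,-0.0032],-2.0],[[0.0003,0,-0.0071],-4.5],[[0.0007,0,-0.0117],-7.4],[[0.0015,0,-0.0168],-10.7],[[0.0028,0,-0.0224],-14.3],[[0.0045,0,-0.0282],-18.2],[[0.0067,0,-0.0343],-22.3],[[0.0094,0,-0.0404],-26.5],[[0.0127,0,-0.0463],-30.8],[[0.0164,0,-0.0521],-35.2],[[0.0205,0,-0.0575],-39.5],[[0.0249,0,-0.0625],-43.7],[[0.0295,0,-0.0670],-47.8],[[0.0342,0,-0.0709],-51.7],[[0.0387,0,-0.0743],-55.3],[[0.0431,0,-0.0772],-58.6],[[0.0471,0,-0.0795],-61.5],[[0.0506,0,-0.0813],-64.0],[[0.0534,0,-0.0826],-66.0],
```

apply_moves --rows '[[[0.0,0,-0.0032],-2],[[0.0003,0,-0.0071],-4.5],[[0.0007,0,-0.0117],-7.4],[[0.0015,0,-0.0168],-10.7],[[0.0028,0,-0.0224],-14.3],[[0.0045,0,-0.0282],-18.2],[[0.0067,0,-0.0343],-22.3],[[0.0094,0,-0.0404],-26.5],[[0.0127,0,-0.0463],-30.8],[[0.0164,0,-0.0521],-35.2],[[0.0205,0,-0.0575],-39.5],[[0.0249,0,-0.0625],-43.7],[[0.0295,0,-0.067],-47.8],[[0.0342,0,-0.0709],-51.7],[[0.0387,0,-0.0743],-55.3],[[0.0431,0,-0.0772],-58.6],[[0.0471,0,-0.0795],-61.5],[[0.0506,0,-0.0813],-64],[[0.0534,0,-0.0826],-66],[[0.0534,0,-0.0826],-66]]'

```text
time_s: 6.25
tcp_pos: [0.6003, 0.1243, 0.1414]
eef_rot: [-90.0, 0.0, -128.0]
contact_force: [-0.8, 0.4, 4.9]
gripper_width: 0.0154
```

```bash
python3 - <<'E'
from h import *
c=snap('top','t3');s=c['state'];print(s['time_s'],s['joints'],s['tcp_pos'],s['eef_rot'],s['contact_force'])
c2=snap('scene','s3')
a=cv2.resize(c['pixels'][140:270,200:340],None,fx=4.5,fy=4.5,interpolation=cv2.INTER_CUBIC)
cv2.imwrite('pics/t3c.png',a)
cv2.imwrite('pics/s3c.png',cv2.resize(c2['pixels'][190:310,200:360],None,fx=5,fy=5,interpolation=cv2.INTER_CUBIC))
E
```

```text
6.25 [ 2.99218217e+01  2.24381493e+01 -1.80431551e+01 -7.12898529e-03
 -4.95059589e+01  1.12040820e+02] [0.60034071 0.12425221 0.14142591] [-9.00002466e+01  1.38404904e-02 -1.28041987e+02] [-0.78472185  0.35494062  4.90919635]
```

View pics/t3c.png

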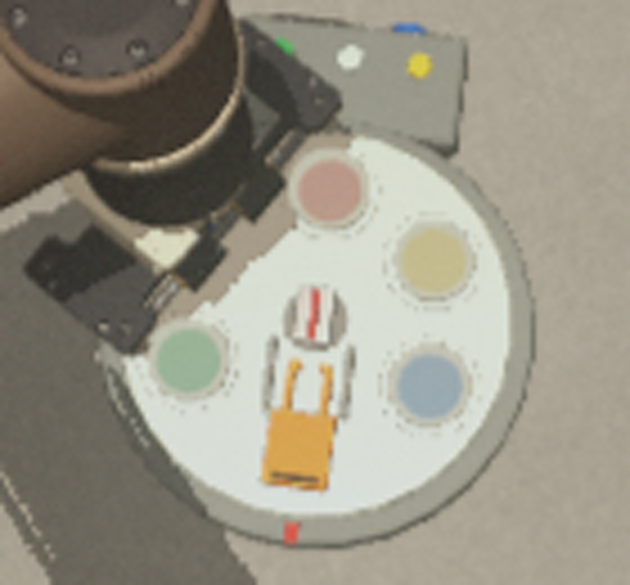

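View pics/s3c.png

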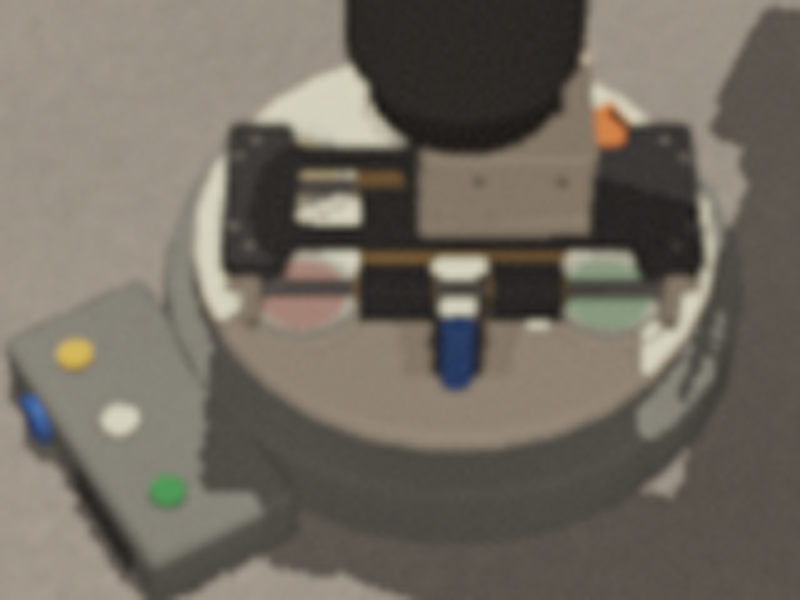

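apply_moves --rows '[[[0,0,0],0],[[0,0,0],0],[[0,0,0],0],[[0,-0.025,0],0],[[0,-0.065,0],0],[[0.02,-0.1,-0.015],8],[[0.05,-0.13,-0.035],18],[[0.08,-0.15,-0.058],28],[[0.11,-0.15,-0.08],38],[[0.14,-0.15,-0.1],47],[[0.16,-0.15,-0.115],55],[[0.1686,-0.15,-0.1225],57.5],[[0.1686,-0.15,-0.1225],57.5],[[0.1686,-0.15,-0.1225],57.5]]' --gripper 0.5

```text
time_s: 8.1
tcp_pos: [0.4005, 0.0671, 0.2913]
eef_rot: [-90.0, 0.0, 174.5]
contact_force: [0.6, 0.7, -0.6]
gripper_width: 0.0434
```

```bash
python3 - <<'E'
from h import *
c=snap('wrist','w4');s=c['state'];print(s['time_s'],s['joints'],s['tcp_pos'],s['eef_rot'],s['contact_force'])
cv2.imwrite('pics/w4b.png',cv2.resize(c['pixels'],(800,600),interpolation=cv2.INTER_CUBIC))
c=snap('top','t4')
cv2.imwrite('pics/t4c.png',cv2.resize(c['pixels'][140:270,200:340],None,fx=4.5,fy=4.5,interpolation=cv2.INTER_CUBIC))
c2=snap('scene','s4')
cv2.imwrite('pics/s4c.png',cv2.resize(c2['pixels'][190:310,200:360],None,fx=5,fy=5,interpolation=cv2.INTER_CUBIC))
E
```

```text
8.1 [ 3.77016667e+01 -6.06748908e+00 -3.07163584e+01  5.54457048e-03
 -6.53329153e+01  4.67817251e+01] [0.40046498 0.06708357 0.29125854] [-9.00088010e+01  1.67252429e-02  1.74485704e+02] [ 0.5641518   0.73580393 -0.59070141]
```

View pics/w4b.png

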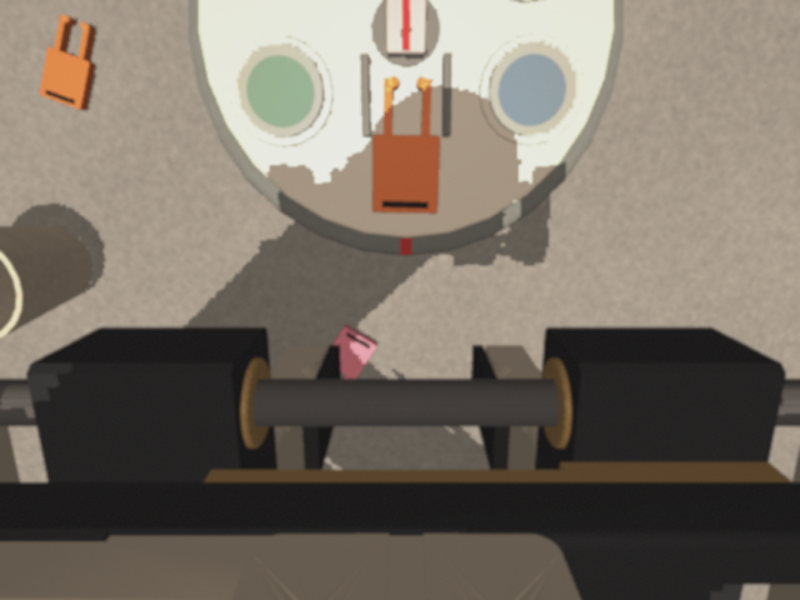

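View pics/s4c.png

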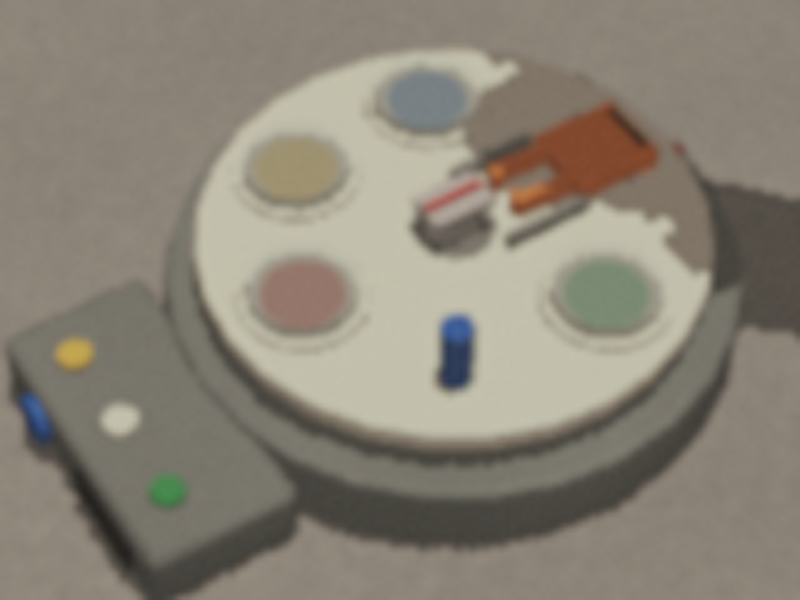

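The wrist view shows the rails at x = 366 and 447 (mean 406.5), and the red line and the mark both at x ≈ 406, so the track is very nearly aligned. I'll measure it more finely.

```bash
python3 - <<'E'
from h import *
c=load('w4');im=c['pixels']
cv2.imwrite('pics/w4c.png',cv2.resize(im[0:100,220:350],None,fx=6,fy=6,interpolation=cv2.INTER_CUBIC))
cv2.imwrite('pics/w4d.png',cv2.resize(im[85:185,220:350],None,fx=6,fy=6,interpolation=cv2.INTER_CUBIC))
E
```

```text
(no output)
```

View pics/w4c.png

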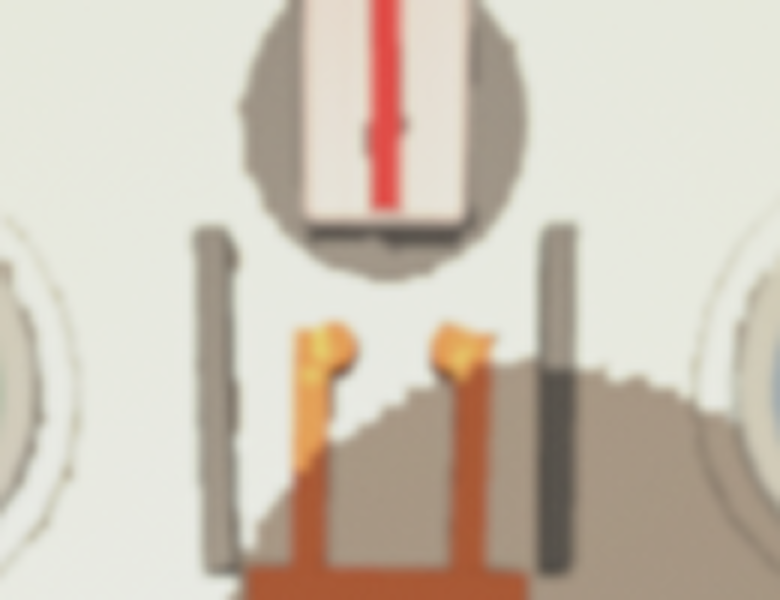

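View pics/w4d.png

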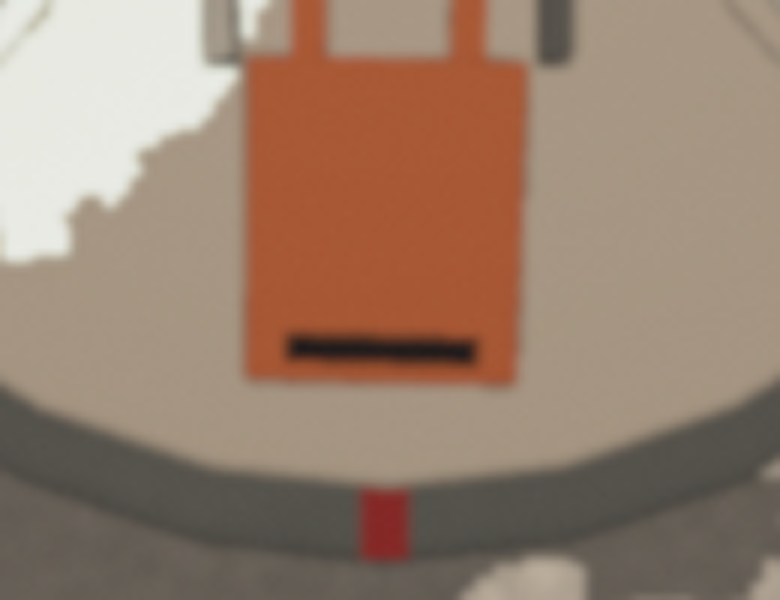

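```bash
python3 - <<'E'
from h import *
c=load('w4');s=c['state']
b=pt(c,283.5,148.7,.074);print(b)
m=pt(c,220+386/6,85+525/6,.04);l=pt(c,220+385/6,20,.083);print(m,l)
C=np.array([.5447,.0531]);e=np.array([np.cos(np.radians(-5.5)),np.sin(np.radians(-5.5))]);n=np.array([-e[1],e[0]])
for p in (b,m,l,s['tcp_pos']): print((p[:2]-C)@e,(p[:2]-C)@n)
for q in [(220+386/6,235/6),(220+388/6,570/6)]:
  p=pt(c,*q,.070);print((p[:2]-C)@e,(p[:2]-C)@n)
E
```

```text
[0.44050659 0.06354395 0.074     ]
[0.41444239 0.06526121 0.04      ] [0.54000463 0.05341139 0.083     ]
-0.10471473117343373 0.00040937511289627335
-0.13082352677021514 -0.00037942001002713006
-0.004703601193562481 -0.00014007133691342204
-0.1449112604708823 9.487401133393662e-05
-0.01583655260445055 -0.0002932213603640847
-0.0596660652356912 -0.0005938633754489431
```

apply_moves --rows '[[[0,0.03,0],0],[[0,0.07,0],0],[[0,0.105,0],0],[[0,0.135,0],0],[[0,0.152,0],0],[[0,0.159,0],0],[[-0.01,0.159,0],0],[[-0.022,0.159,0],0],[[-0.022,0.159,0],0]]' --gripper 0 --grip_force 20

```text
time_s: 9.38
tcp_pos: [0.4235, 0.065, 0.1327]
eef_rot: [-90.0, 0.1, 174.4]
contact_force: [-0.9, -0.4, 0.1]
gripper_width: 0.0005
```

```bash
python3 - <<'E'
from h import *
c=snap('scene','s5');s=c['state'];print(s['time_s'],s['tcp_pos'],s['eef_rot'],s['contact_force'],s['gripper_width'])
cv2.imwrite('pics/s5c.png',cv2.resize(c['pixels'][170:290,240:400],None,fx=5,fy=5,interpolation=cv2.INTER_CUBIC))
c=snap('wrist','w5')
cv2.imwrite('pics/w5b.png',cv2.resize(c['pixels'],(800,600),interpolation=cv2.INTER_CUBIC))
E
```

```text
9.375 [0.42346766 0.06501985 0.1327284 ] [-9.00476660e+01  7.54857475e-02  1.74373140e+02] [-0.86689795 -0.40281975  0.0769754 ] 0.0004512312623797407
```

View pics/s5c.png

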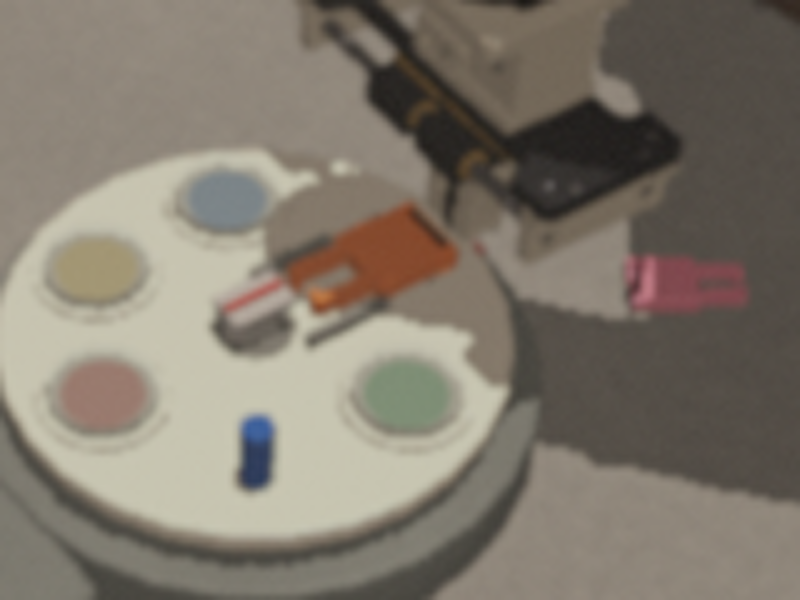

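View pics/w5b.png

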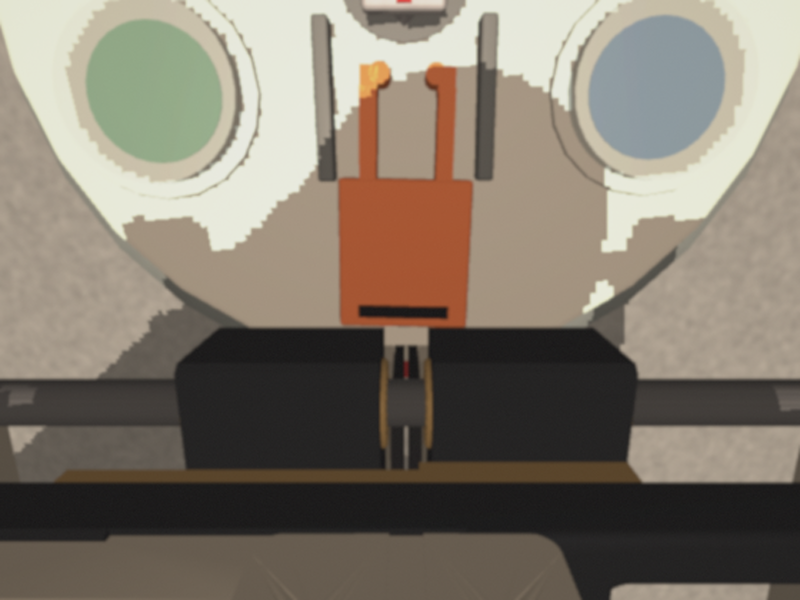

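The fingers are shut and centred behind the clip's back face (wrist view (405,325)). I'll push most of the way.

apply_moves --rows '[[[-0.004,0,0],0],[[-0.008,0,0],0],[[-0.012,0,0],0],[[-0.016,0,0],0],[[-0.02,0,0],0],[[-0.023,0,0],0],[[-0.026,0,0],0],[[-0.026,0,0],0]]'

```text
time_s: 10.48
tcp_pos: [0.4479, 0.0621, 0.1321]
eef_rot: [-90.0, -0.0, 174.4]
contact_force: [0.2, 0.3, 0.7]
gripper_width: 0.0004
```

```bash
python3 - <<'E'
from h import *
c=snap('wrist','w6');s=c['state'];print(s['time_s'],s['tcp_pos'],s['eef_rot'],s['contact_force'],s['gripper_width'])
cv2.imwrite('pics/w6b.png',cv2.resize(c['pixels'],(800,600),interpolation=cv2.INTER_CUBIC))
E
```

```text
10.475 [0.44794093 0.06214755 0.13208076] [-8.99968705e+01 -3.40792949e-03  1.74403881e+02] [0.18158216 0.28442919 0.70303878] 0.00036792149232735467
```

View pics/w6b.png

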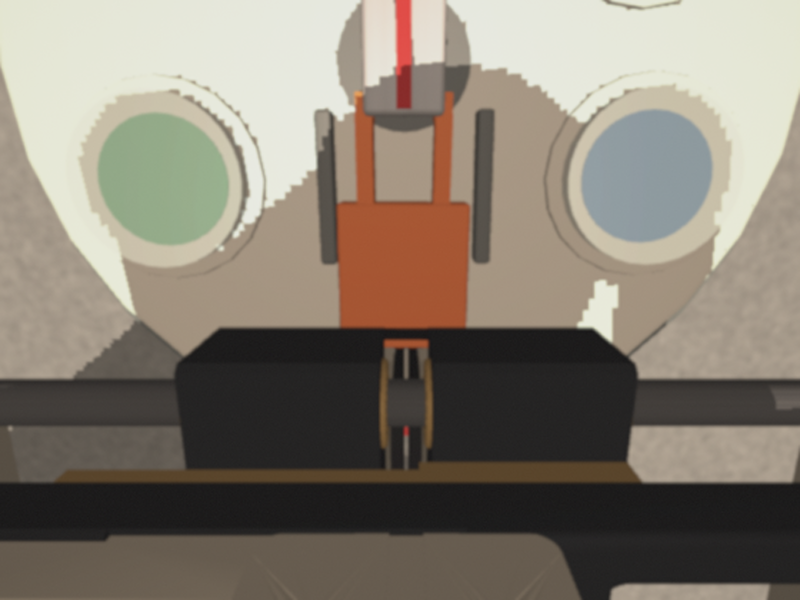

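The jaw tips have reached the head (x = 360 and 447, y ≈ 95) and the clip is straight. I'll keep pushing.

apply_moves --rows '[[[-0.003,0,0],0],[[-0.006,0,0],0],[[-0.009,0,0],0],[[-0.012,0,0],0],[[-0.015,0,0],0],[[-0.018,0,0],0],[[-0.02,0,0],0],[[-0.022,0,0],0]]'

```text
time_s: 11.52
tcp_pos: [0.4707, 0.0603, 0.1324]
eef_rot: [-90.0, 0.1, 174.4]
contact_force: [0.0, -0.2, 0.1]
gripper_width: 0.0003
```

apply_moves --rows '[[[-0.0015,0,0],0],[[-0.0025,0,0],0],[[-0.003,0,0],0],[[-0.003,0,0],0]]'

```text
time_s: 12.02
tcp_pos: [0.4729, 0.0599, 0.1323]
eef_rot: [-90.0, 0.0, 174.4]
contact_force: [0.8, -1.1, -0.3]
gripper_width: 0.0001
```

```bash
python3 - <<'E'
from h import *
c=snap('wrist','w7');s=c['state'];print(s['time_s'],s['tcp_pos'],s['eef_rot'],s['contact_force'],s['gripper_width'])
cv2.imwrite('pics/w7b.png',cv2.resize(c['pixels'],(800,600),interpolation=cv2.INTER_CUBIC))
E
```

```text
12.025 [0.47289296 0.05985585 0.13227595] [-9.00128767e+01  2.82183105e-02  1.74422811e+02] [ 0.76454161 -1.11208544 -0.25242618] 0.00012146273586175003
```

View pics/w7b.png

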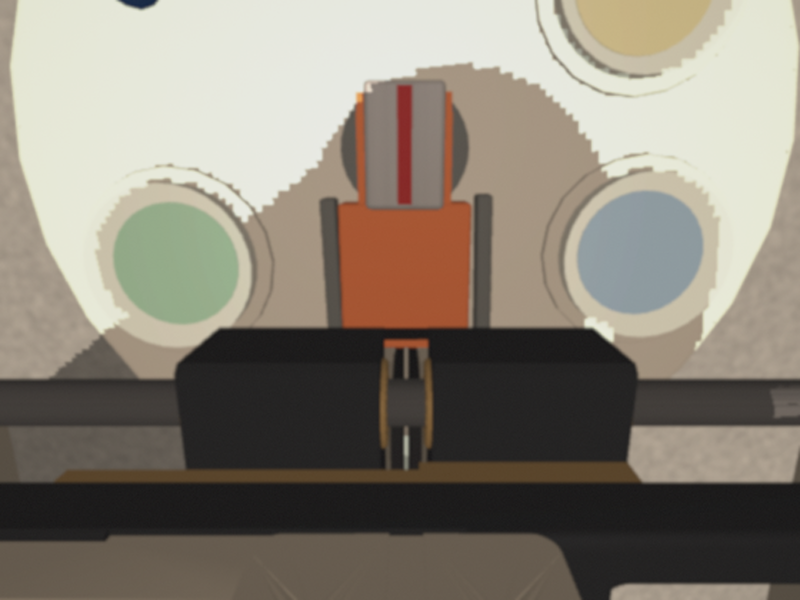

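The clip's block now meets the head's rear edge (y ≈ 205) and the nubs are near the far end. I'll press on to the stop in small steps.

apply_moves --rows '[[[-0.001,0,0],0],[[-0.002,0,0],0],[[-0.002,0,0],0],[[-0.002,0,0],0]]'

```text
time_s: 12.58
tcp_pos: [0.4735, 0.0594, 0.132]
eef_rot: [-90.0, -0.1, 174.4]
contact_force: [-6.7, 3.3, 6.0]
gripper_width: 0.0006
```

apply_moves --rows '[[[-0.001,0,0],0],[[-0.002,0,0],0],[[-0.002,0,0],0],[[-0.002,0,0],0]]'

```text
time_s: 13.08
tcp_pos: [0.4739, 0.0589, 0.1317]
eef_rot: [-89.9, -0.3, 174.4]
contact_force: [-13.9, 5.4, 10.8]
gripper_width: 0.0006
```

apply_moves --rows '[[[-0.001,0,0],0],[[-0.002,0,0],0],[[-0.0025,0,0],0],[[-0.0025,0,0],0]]'

```text
time_s: 13.58
tcp_pos: [0.4744, 0.0583, 0.1315]
eef_rot: [-89.9, -0.5, 174.4]
contact_force: [-23.2, 8.0, 19.2]
gripper_width: 0.0006
```

```bash
python3 - <<'E'
from h import *
c=snap('wrist','w8');s=c['state'];print(s['time_s'],s['tcp_pos'],s['eef_rot'],s['contact_force'],s['gripper_width'])
cv2.imwrite('pics/w8b.png',cv2.resize(c['pixels'][20:140,200:360],None,fx=5,fy=5,interpolation=cv2.INTER_CUBIC))
E
```

```text
13.575 [0.47440761 0.05826796 0.13153919] [-89.85021058  -0.49231401 174.35371331] [-23.16855361   7.99466949  19.16030273] 0.0006420470013013151
```

View pics/w8b.png

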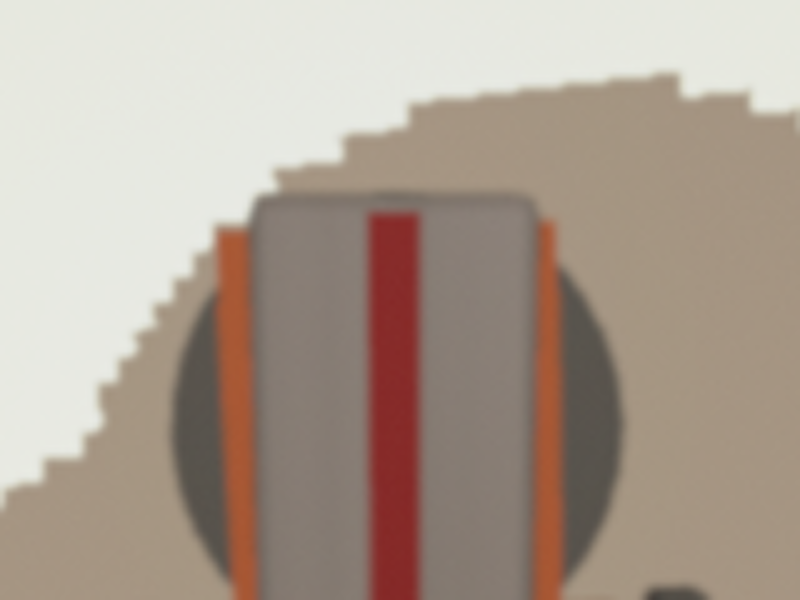

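The force is 23 N with no further travel, so the clip is at the stop, with its jaw tips just short of the head's far end. I'll back off and look.

apply_moves --rows '[[[0.003,0,0],0],[[0.008,0,0],0],[[0.018,-0.002,0],0],[[0.035,-0.01,0],0],[[0.055,-0.04,0],0],[[0.07,-0.08,0],0],[[0.07,-0.12,0],0],[[0.07,-0.15,0],0],[[0.07,-0.16,0],0],[[0.07,-0.16,0],0]]'

```text
time_s: 14.88
tcp_pos: [0.4093, 0.066, 0.2922]
eef_rot: [-90.1, 0.0, 174.4]
contact_force: [0.1, -0.3, -1.4]
gripper_width: 0.0008
```

```bash
python3 - <<'E'
from h import *
c=snap('wrist','w9');s=c['state'];print(s['time_s'],s['tcp_pos'],s['eef_rot'],s['contact_force'])
cv2.imwrite('pics/w9b.png',cv2.resize(c['pixels'][0:180,180:380],None,fx=4,fy=4,interpolation=cv2.INTER_CUBIC)[:600])
c=snap('scene','s9')
cv2.imwrite('pics/s9c.png',cv2.resize(c['pixels'][190:310,200:360],None,fx=5,fy=5,interpolation=cv2.INTER_CUBIC))
E
```

```text
14.875 [0.40934627 0.06598676 0.29221091] [-9.00517917e+01  4.11347659e-02  1.74407863e+02] [ 0.07428218 -0.31393832 -1.35058724]
```

View pics/w9b.png

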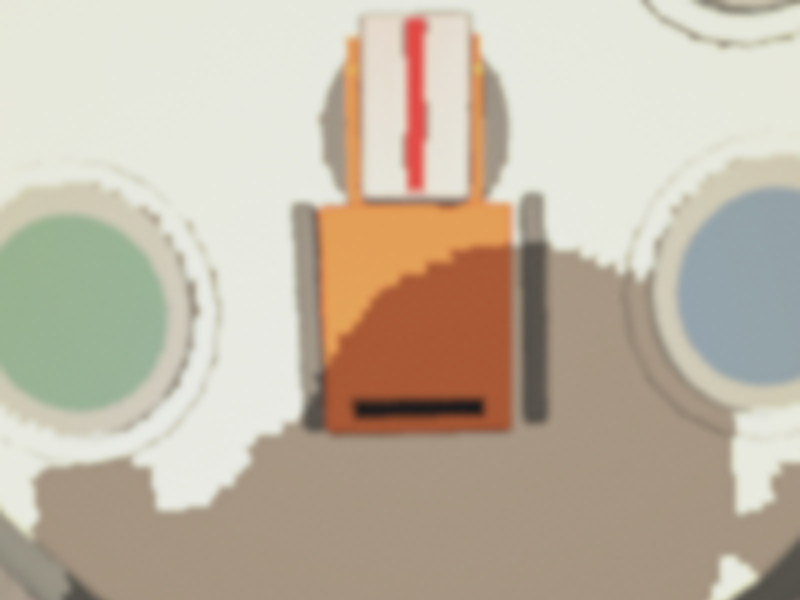

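View pics/s9c.png

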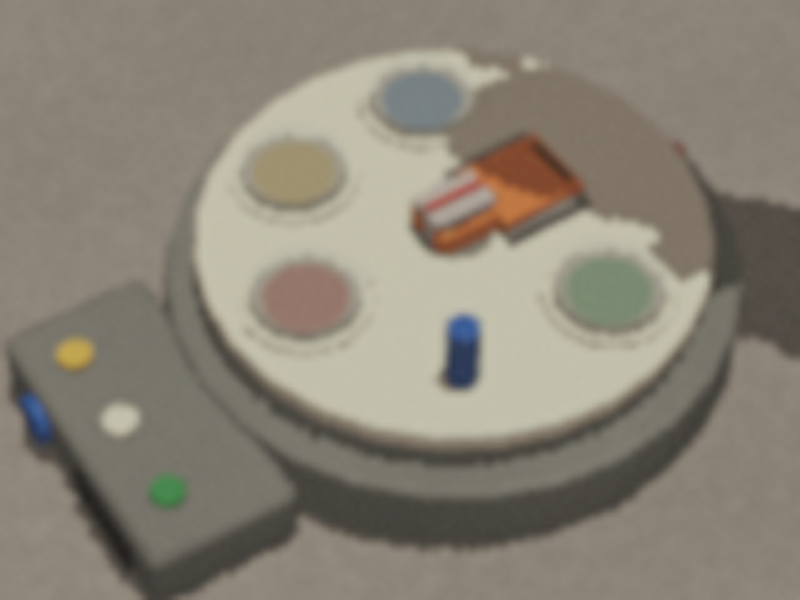

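View pics/s9.png

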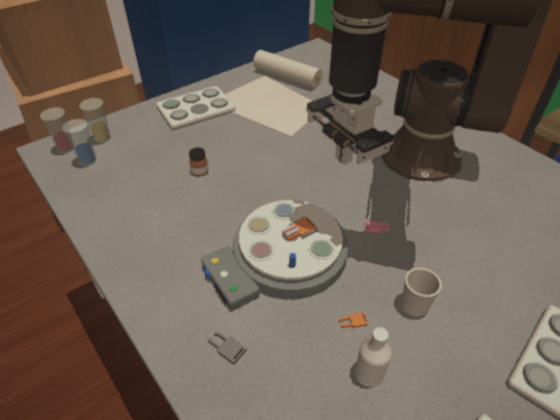

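The clip is home: the head overlaps the block edge and the jaws run the length of the head. The push seems to have turned the carousel about 2° too far anticlockwise, since the rails tilt in the wrist view. I'll measure it.

```bash
python3 - <<'E'
from h import *
for t,(r0,r1) in dict(w4=(40,92),w9=(52,104)).items():
    c=load(t);im=c['pixels']
    cv2.imwrite(f'pics/{t}r.png',cv2.resize(im[r0-6:r1+8,245:325],None,fx=9,fy=9,interpolation=cv2.INTER_CUBIC))
E
```

```text
(no output)
```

View pics/w9r.png

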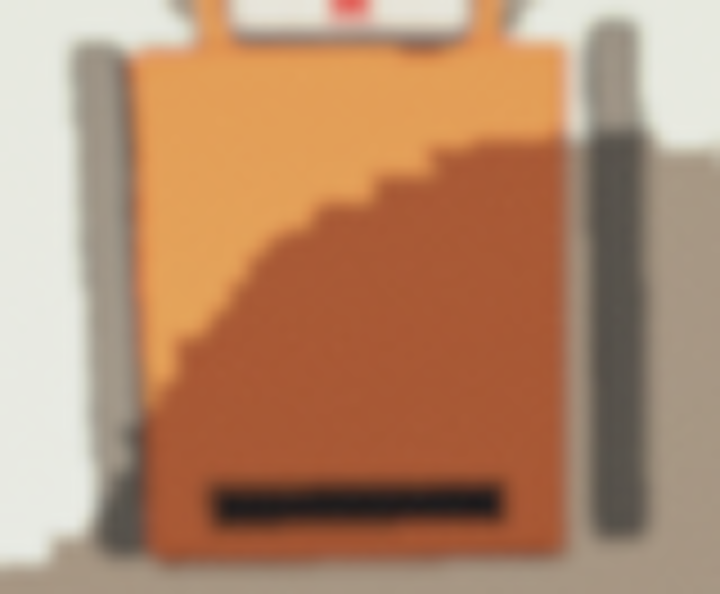

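View pics/w4r.png

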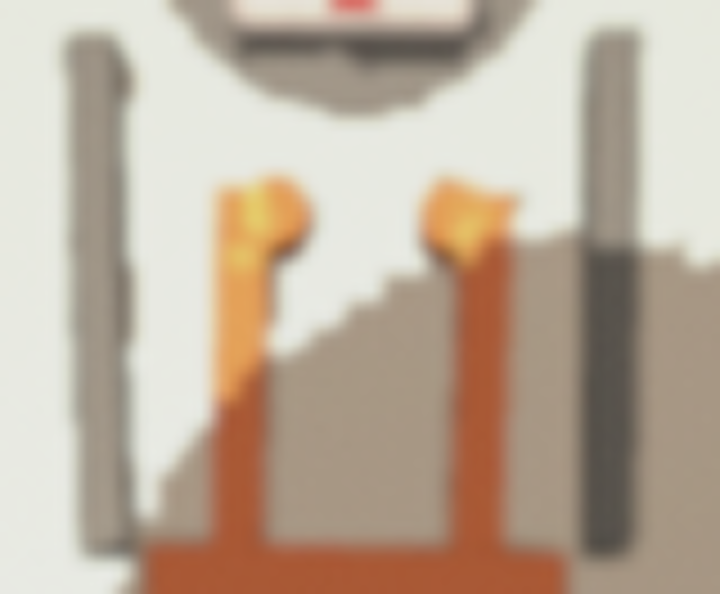

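The rails are about 1.8° anticlockwise of true (about 0.4° before the push). I'll re-grip the knob and turn it back gently.

apply_moves --rows '[[[-0.02,0,-0.008],-6],[[-0.05,0,-0.021],-16],[[-0.08,0,-0.034],-26],[[-0.11,0,-0.047],-36],[[-0.14,0,-0.06],-45],[[-0.165,0,-0.07],-53],[[-0.1823,0.01,-0.0779],-57.6],[[-0.1823,0.04,-0.0779],-57.6],[[-0.1823,0.08,-0.0779],-57.6],[[-0.1823,0.115,-0.0779],-57.6],[[-0.1823,0.138,-0.0779],-57.6],[[-0.1823,0.148,-0.0779],-57.6],[[-0.1823,0.151,-0.0779],-57.6],[[-0.1823,0.151,-0.0779],-57.6]]' --gripper 0.5

```text
time_s: 16.73
tcp_pos: [0.5988, 0.1258, 0.1416]
eef_rot: [-90.0, 0.0, -128.0]
contact_force: [-0.9, 0.3, 0.6]
gripper_width: 0.0439
```

apply_moves --rows '[[[0,0,0],0],[[0,0,0],0],[[0,0,0],0],[[0,0,0],0]]' --gripper 0 --grip_force 20

```text
time_s: 17.23
tcp_pos: [0.5986, 0.1258, 0.1415]
eef_rot: [-90.0, 0.0, -128.0]
contact_force: [-1.1, 0.4, 2.2]
gripper_width: 0.0153
```

apply_moves --rows '[[[0,0,0.0007],0.5],[[0,0,0.0014],0.9],[[0,0,0.0022],1.4],[[0,0,0.0028],1.8],[[0,0,0.0028],1.8],[[0,0,0.0028],1.8]]'

```text
time_s: 17.98
tcp_pos: [0.601, 0.124, 0.1415]
eef_rot: [-90.0, 0.0, -129.8]
contact_force: [-1.9, -0.1, 5.3]
gripper_width: 0.0153
```

```bash
python3 - <<'E'
from h import *
c=snap('top','t10');s=c['state'];print(s['time_s'],s['tcp_pos'],s['eef_rot'],s['contact_force'])
r=s['tcp_pos'][:2]-[.5447,.0531];print(np.degrees(np.arctan2(r[1],r[0])),np.hypot(*r))
E
```

```text
17.975 [0.60097681 0.12397549 0.14148055] [-8.99778176e+01  2.33443241e-02 -1.29800038e+02] [-1.94202592 -0.05523127  5.31023151]
51.54959657707617 0.09050091237865905
```

apply_moves --rows '[[[0,0,0],0],[[0,0,0],0],[[0,0,0],0],[[0,-0.025,0],0],[[0,-0.065,0],0],[[0.02,-0.1,-0.015],8],[[0.05,-0.13,-0.035],18],[[0.08,-0.15,-0.056],28],[[0.11,-0.15,-0.077],38],[[0.14,-0.15,-0.097],47],[[0.16,-0.15,-0.11],54],[[0.1724,-0.15,-0.1179],55.7],[[0.1724,-0.15,-0.1179],55.7],[[0.1724,-0.15,-0.1179],55.7]]' --gripper 0.5

```text
time_s: 19.77
tcp_pos: [0.4002, 0.0672, 0.2913]
eef_rot: [-90.0, 0.0, 174.6]
contact_force: [-0.1, -0.0, -0.6]
gripper_width: 0.0436
```

```bash
python3 - <<'E'
from h import *
c=snap('wrist','w11');s=c['state'];print(s['time_s'],s['tcp_pos'],s['eef_rot'],s['contact_force'])
im=c['pixels']
cv2.imwrite('pics/w11b.png',cv2.resize(im[0:115,240:330],None,fx=5.2,fy=5.2,interpolation=cv2.INTER_CUBIC))
c=snap('top','t11')
cv2.imwrite('pics/t11c.png',cv2.resize(c['pixels'][140:270,200:340],None,fx=4.5,fy=4.5,interpolation=cv2.INTER_CUBIC))
E
```

```text
19.775 [0.40020693 0.06717581 0.29133587] [-9.00164203e+01  2.93105976e-02  1.74559506e+02] [-0.14041153 -0.03502537 -0.57773584]
```

View pics/w11b.png

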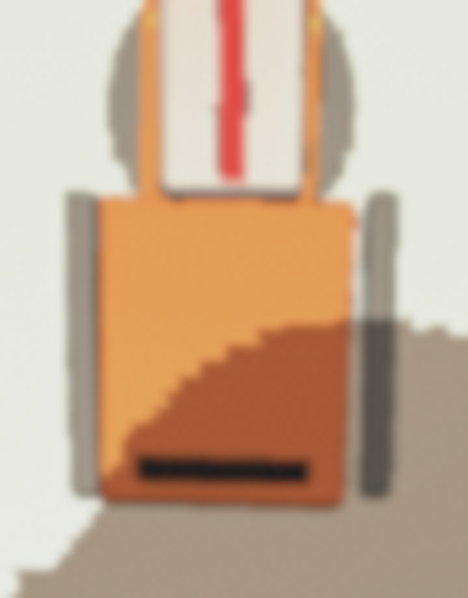

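View pics/t11c.png

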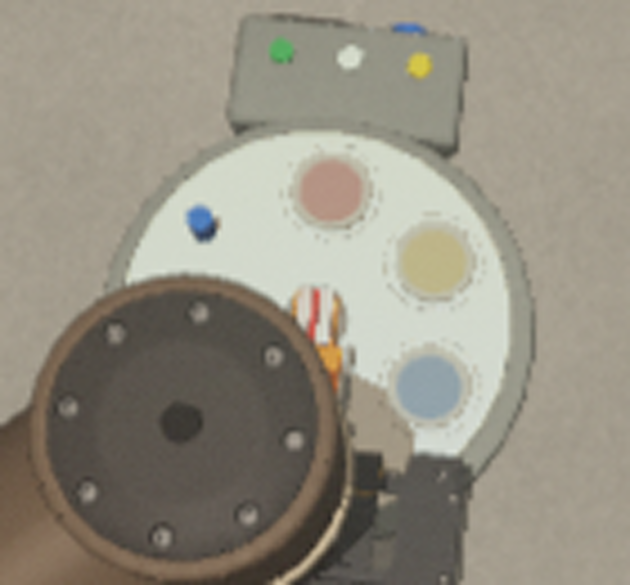

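```bash
python3 - <<'E'
from h import *
C=np.array([.5447,.0531]);e=np.array([np.cos(np.radians(-5.5)),np.sin(np.radians(-5.5))]);n=np.array([-e[1],e[0]])
c=load('w11')
for nm,u,v,z in [('back',222,503,.074),('front',227,201,.074),('headrear',231,191,.083),('fl',98,198,.074),('fr',354,204,.074),('bl',102,500,.074),('br',342,506,.074),('railT',231.5,193,.07),('railB',231,495,.07),('red',232,178,.083),('red2',232,5,.083)]:
    p=pt(c,240+u/5.2-.4,v/5.2-.4,z)[:2]-C;print(nm,np.round(1e3*np.array([p@e,p@n]),2))
t0,t1=load('t0')['pixels'],load('t11')['pixels']
for k,(x,y) in dict(bottle=(150,185),cup=(163,252),jar=(413,210)).items():
    print(k,np.abs(t0[y-18:y+18,x-18:x+18].astype(int)-t1[y-18:y+18,x-18:x+18]).mean())
E
```

```text
back [-61.19   1.62]
front [-16.15   0.85]
headrear [-16.58   0.23]
fl [-15.75  21.  ]
fr [-16.56 -19.  ]
bl [-60.75  21.1 ]
br [-61.63 -17.87]
railT [-14.18   0.15]
railB [-59.71   0.16]
red [-14.77   0.08]
red2 [8.69 0.12]
bottle 12.370884773662551
cup 22.381172839506174
jar 11.444958847736626
```

```bash
python3 - <<'E'
from h import *
t0,t1=load('t0')['pixels'],load('t11')['pixels']
f=lambda t:np.hstack([t[165:275,120:200],t[180:290,375:455]])
cv2.imwrite('pics/cmp.png',cv2.resize(np.vstack([f(t0),f(t1)]),None,fx=2.7,fy=2.7,interpolation=cv2.INTER_CUBIC))
E
```

```text
(no output)
```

View pics/cmp.png

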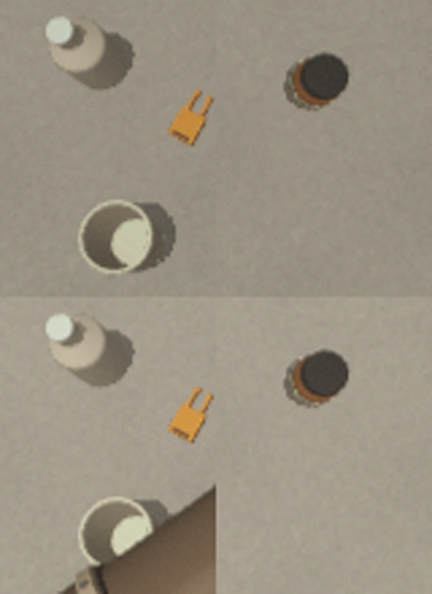

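The bottle, cup and jar haven't moved; the arm only covers part of the cup in this view. The robot is clear of everything, so I'm handing the job in.

```bash
python3 -c "
from plant import *
print(close_job())"
```

```text
the job is handed in; nothing more can be done
None
```

The track is lined up with the red line, the orange clip is home on the spindle neck, and the arm is clear of everything. I handed the job in at about 20 s of the 48 s allowed.

**What I did:**
- **Turn:** I gripped the blue knob and turned the carousel about 66° anticlockwise.
- **Push:** I pushed the clip along the deck on its back face with the fingers shut. At about 23 N it stopped moving.
- **Correction:** that push turned the carousel about 1.8° too far. I gripped the knob again, turned it back by that amount, then let go and backed away.

**Last checks:**
- **Track:** the rails' centre line is parallel to the red line to within the measurement and offset by less than 0.2 mm.
- **Clip:** its front and back faces measure within about 1 mm of the home position, and the block meets the rear of the head. I didn't see the nubs close past the neck directly; I judged that from the firm stop and the final position.
- **Clip angle:** the clip sits about 1° clockwise of true, which I took to be play on the neck. I didn't correct it, because pushing again could have turned the carousel.
- **Bottle, cup and jar:** the before and after pictures from above show them where they were. The arm hid part of the cup in the last one.

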